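# Lever a spice jar up out of its lifter and serve it on the plate

### The job

The spice jar is sunk in the wooden collar of the jar lifter. With the closed fingertips press the lever's tab down until it stops dead against its buffer and keep it there for a moment with a firm but not heavy push (about 15 N; never above 25 N), so that the other end tips the jar up; the lever then stays by itself. Take the raised jar out and set it down, not drop it, upright in the middle of the plate, leaving the lever down and everything else on the table, the plate included, where it is.

Things in the scene. Friction and masses are not known exactly. Their poses are not given: they have to be found in the camera images.
- lifter: jar lifter, fixed to the table left or right of the plate: steel base, two wooden cheeks holding a lever, above them a round wooden collar (62 mm outside, 46 mm bore). Origin on the table under the lever's pivot, which is 34 mm up; z up, +x to the collar, -x to the lever's tab. Collar axis at x = 53.5 mm, rim at z = 123 mm; 68 mm wide.
- lever (a joint): lever angle (rad): 0 at the start (tab up), grows as the tab is pressed (0.1 rad = 9 mm). Stiff pivot: takes about 4 to 6 N on the tab and stays where left. A rubber buffer under the lever lies at a different, unmeasured place each time, so the lever stops dead somewhere from 0.44 to 0.66 rad, 40 to 62 mm below the tab's start: feel for the steep rise of force.
- lever_tab (a point): middle of the top face of the lever's tab: a steel pad 42 mm along the lever, 36 mm wide, on a rubber spring (about 5 N per mm, 6 mm). 96 mm from the pivot. At the start about 84 mm above the table, its outer end tilted up 0.38 rad; pressed home 22 to 44 mm above it, shifted 12 to 14 mm towards the lifter's -x, for it goes round the pivot.
- jar_mid (a point): centre, half-way up, of the spice jar in the collar: cylinder 41 mm in diameter, 105 mm tall, dark cap, about 0.11 kg, standing loosely on the lever's inner end; z is its axis. At the start its top is 2 mm below the collar's rim, out of grasp; with the lever home it stands 20 to 34 mm proud of the rim, to be gripped by the cap from above.
- plate: round plate, 213 mm across, loose, 19 mm high at the rim; flat inside out to 80 mm from the centre, where its floor is 7 mm above the table. Origin at the centre of its underside.
- other_jar: bystander: spice jar of the very same kind, standing on the bare table between lifter and plate, 41 dia x 105 mm; origin at its underside
- mug: bystander: mug at the back, 77x114x98 mm; origin at its underside
- honey: bystander: glass jar with a grey screw cap, at the back, 71 dia x 110 mm; origin at its underside
- lemon: bystander: lemon at the back, 78x55x56 mm; origin at its underside
- tin: bystander: low tin can at the back, 75 dia x 58 mm; origin at its underside
- canister: bystander: lidded round canister in the back right corner, 92 dia x 120 mm; origin at its underside
- teaspoon: bystander: teaspoon lying at the front, 130x26x11 mm; origin at its underside
- matchbox: bystander: matchbox lying at the front, 39x61x17 mm; origin at its underside
- jar: the same spice jar, origin at the centre of its underside

How it is judged (in metres and radians):
On the way, in this order (a step that is already met when the one before it is completed fails the run):
1. the fingers hold the lever's tab home against its buffer with more than 9 N (contact force between the fingers and lever above 9 N and value of joint lever above 0.43 rad), for 0.3 s.
2. the jar is lifted clear of the collar (height (world z) of jar_mid above 0.165 m), for 0.05 s.
At the end, for the whole second after the job is handed in: The jar stands upright (within 0.1 rad) and at rest on the plate's floor, its axis within 50 mm of the plate's centre, and the lever is still down (over 0.40 rad) (horizontal distance between jar_mid and plate below 0.05 m and angle between jar_mid's own z axis and vertical below 0.1 rad and height (world z) of jar_mid below 0.066 m and linear speed of jar below 0.02 m/s and value of joint lever above 0.4 rad); the robot touches nothing.
It fails at once if the lever is pressed with more than 25 N (contact force between any of the fingers, the arm and lever above 25 N).
It fails at once if the jar is dropped or rammed onto the plate (more than 30 N) (contact force between jar and plate above 30 N).
It fails at once if the jar is tipped over (over 0.6 rad) (angle between jar_mid's own z axis and vertical above 0.6 rad).
It fails at once if the plate is shifted by more than 30 mm (distance of plate from where it was at the start of the episode above 0.03 m).
It fails at once if a bystander is moved by more than 20 mm (distance of any of other_jar, mug, honey, lemon, tin, canister, teaspoon, matchbox from where it was at the start of the episode above 0.02 m).
It also fails if it takes over 64 s, if anything falls off the work surface, if the arm or the gripper's body presses on something with over 40 N, if the wrist force passes 120 N, or if a joint passes its speed limit or range.

### The arm

A 6-joint arm with a two-finger parallel gripper is mounted at the origin on a cart in front of the work surface, level with it; the furniture and walls round the work are solid. World frame = base frame: x ahead of the robot, y to its left, z up, the work surface at z = 0. Lengths are in mm, angles in rad, forces in N, time in s.
With the tool pointing down it reaches from about 275 to 850 mm from the base axis. Payload 5.2 kg.
Tool frame: the origin (TCP) lies on the mounting face of the last link; the fingertips stand 173 mm ahead of it and the grasp point (between the pads) lies 155 mm ahead of it (bot.pinch_z is the z of the grasp point in the tool frame, in mm); z points along the fingers, y is the line along which they close (so a half turn about z gives the same grasp; the last joint's range is limited). The gripper opens to 85 mm and grips with 20 to 120 N. Pads are 22 mm wide; open, the fingers measure 114 mm over their backs; the gripper's body (76 mm by 85 mm) begins 54 mm behind the grasp point. The pads swing forward as they close: fully open they stand 13 mm farther back than shut.
Start: joints at [-1.496, 0.259, 1.535, -0, 1.348, -0.203], TCP at [150.853, -528.914, 404.71] pointing down, gripper open.
Joint ranges: [-3.14, 3.14], [-0.91, 2.08], [0.19, 2.58], [-1.22, 4.36], [0.22, 2.71], [-3.12, 3.12]. Speed limits (rad/s): [2.57, 2.57, 3.14, 3.14, 3.14, 3.14].

### API

Orientations are given as a unit quaternion [x, y, z, w].
In Python, from bench import bot, viewer gives the robot as it stands.
- The arm moves only by the shell command python3 -m pendant 'ROWS' [FORCE]. ROWS is JSON, a list that holds one entry, the list of rows, each a list of 5 numbers: the finger opening in mm, from 0 to 85.4, then the shift along the tool's x, y, z in units of 25 mm (1.0 is 25 mm), then the turn about the tool's z in units of 8 degrees (1.0 is 8 degrees). In form: [[[claw, dx, dy, dz, turn], ...]]. A call has 1 to 10 rows; each row is the pose to reach, as a shift and turn from the pose commanded when the call began, along the tool's axes at that moment; what a row does not reach only later rows make up. A row lasts 1/8 s, in which the tool goes at most 62.5 mm and 10.7 degrees, less where a joint would pass 70% of its speed; a pose out of reach is approached as far as the arm can. A call with a gripper value outside its range is refused whole. The fingers move at their own pace and stop on an object; FORCE is the grip in N (left out, the last holds). Time passes only in rows, so rows that repeat a pose let the fingers close. It gives the time, the measured TCP pose, the force, the opening and the grip force at its end, in the units of the state.
- bot.read_state(): the state, without advancing time (a new reading comes with each control period).
- viewer.grab_frame(name): name is "side" or "top" or "wrist"; returns (picture, depth): 480x640x3 uint8, blue, green, red; 480x640 float32, mm along the optical axis (not along the pixel's ray), 0 where there is no reading.
- viewer.calibration(name): a dict with "intrinsics" (3x3 intrinsics, pixels), "T" (4x4, takes a point from camera to world coordinates). Camera axes: x right, y up, looking along -z (the intrinsics and any distortion apply to the point x, -y, -z); pixel columns grow to the right and rows downward; lengths in mm; the calibration is good to about 2 mm. A picture is of the moment at which its call begins: read the wrist's pose just before it. calibration takes no time and is no camera call; for the wrist camera it gives the pose at the moment of the call.
- bot.close_job(): hands the job in; it is judged then, once.
The state is a dict: "t": time; "qpos": joint angles; "joint_vel": joint speeds; "joint_efforts": joint torques, N m; "eef_pos": TCP position; "orientation": TCP orientation; "ft_force": force on the tool from outside, world axes, zero at the start; "ft_torque": the same for the moment, N m; "finger_gap": opening from 0.0 (shut) to 1.0 (fully open); "grasp_force": force on a finger pad.
Only numpy, scipy, OpenCV 4.12 (cv2) and the standard library are available. Lean on these libraries where they do the work, as an engineer would, in place of code of your own. Each camera call takes 0.05 s, during which the arm holds its last target. There are 200 camera calls.

## Working session

There is one attempt and no reset: what is moved stays moved. The work goes in short steps, Python scripts to look and compute and a shell command to move; the robot and the scene stay as the last step left them, time stands still between calls to the robot, and variables do not carry over. Pictures are saved under pics/ and viewed, at most 10 in all, crops included, and the job is handed in when it is done.

```bash
mkdir -p pics; ls; cat > h.py <<'E'
import numpy as np, cv2
from bench import bot, viewer
def grab(n):
    c=viewer.calibration(n); im,d=viewer.grab_frame(n); return im,d,np.array(c["intrinsics"]),np.array(c["T"])
def cloud(d,K,T):
    v,u=np.indices(d.shape); x=(u-K[0,2])/K[0,0]*d; y=-(v-K[1,2])/K[1,1]*d
    P=np.stack([x,y,-d],-1); return P@T[:3,:3].T+T[:3,3]
E
python3 - <<'E'
from h import *
s=bot.read_state(); print(s)
for n in("top","side"):
    im,d,K,T=grab(n); cv2.imwrite(f"pics/{n}.png",im); np.savez(f"{n}.npz",im=im,d=d,K=K,T=T); print(n,T.round(2),K, viewer.calibration(n).keys())
E
```

```text
pics
{'t': 0.0, 'qpos': array([-1.49579471e+00,  2.59345576e-01,  1.53608012e+00,  1.34288586e-06,
        1.34801005e+00, -2.02802002e-01]), 'joint_vel': array([-0.000602  , -0.00183071, -0.00085312, -0.00107115,  0.00025585,
        0.00051385]), 'joint_efforts': array([ 6.20543983e-05, -4.46033263e+01, -2.90569925e+01, -2.78945126e-04,
        1.17617214e-02, -1.68049553e-05]), 'eef_pos': array([ 150.83951269, -528.68705762,  403.8742076 ]), 'orientation': array([ 9.90368244e-01,  1.38455380e-01,  5.95004336e-05, -9.19625876e-04]), 'ft_force': array([ 0.39252844, -0.24970501, -0.56204584]), 'ft_torque': array([ 0.00853722, -0.02775099, -0.03247701]), 'grasp_force': 0.0, 'finger_gap': 1.0022538582415874}
top [[-2.0000e-02  9.8000e-01 -1.7000e-01  3.6025e+02]
 [-1.0000e+00 -2.0000e-02 -1.0000e-02 -3.7690e+01]
 [-2.0000e-02  1.7000e-01  9.8000e-01  9.2797e+02]
 [ 0.0000e+00  0.0000e+00  0.0000e+00  1.0000e+00]] [[444.00443305   0.         319.53384363]
 [  0.         444.00443305 234.28067235]
 [  0.           0.           1.        ]] dict_keys(['intrinsics', 'T'])
side [[ 1.0000e+00  3.0000e-02 -3.0000e-02  5.1444e+02]
 [-4.0000e-02  8.0000e-01 -6.0000e-01 -6.4635e+02]
 [ 0.0000e+00  6.0000e-01  8.0000e-01  9.2099e+02]
 [ 0.0000e+00  0.0000e+00  0.0000e+00  1.0000e+00]] [[454.20920085   0.         318.64037063]
 [  0.         454.20920085 235.81513689]
 [  0.           0.           1.        ]] dict_keys(['intrinsics', 'T'])
```

View pics/top.png

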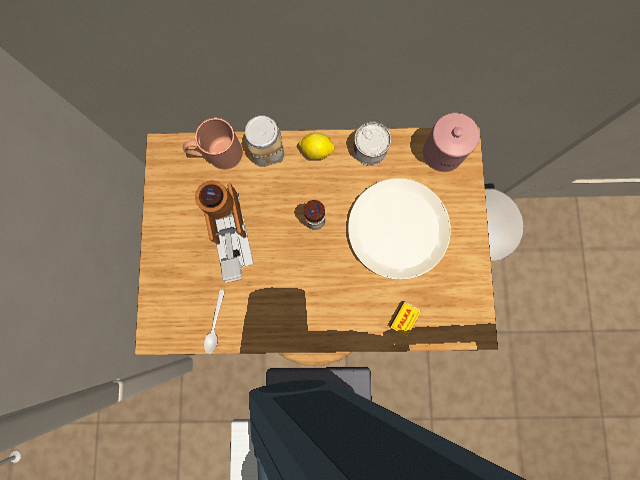

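View pics/side.png

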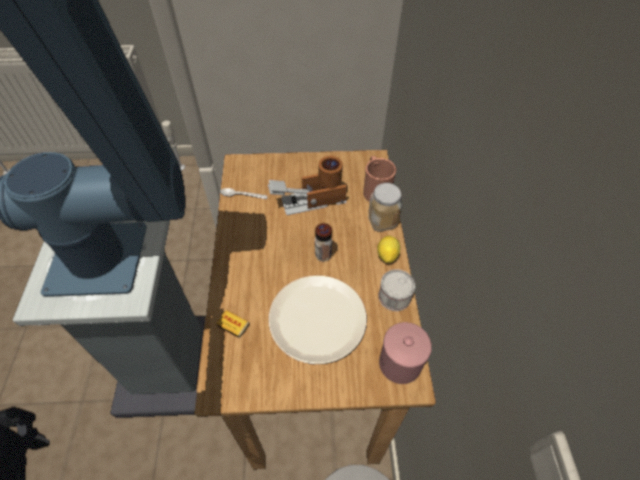

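The top view shows the lifter on the left, with its collar at about (213,195) and its tab at about (231,268). The other jar's cap is at (315,210), the plate is centred near (399,228), and the spoon and matchbox are at the front. The side view agrees. Next I'll measure them.

```bash
python3 - <<'E'
from h import *
for n in("top","side"):
    z=np.load(n+".npz"); im,d,K,T=[z[k] for k in("im","d","K","T")]
    P=cloud(d,K,T); Z=P[...,2]
    hsv=cv2.cvtColor(im,cv2.COLOR_BGR2HSV)
    x0,x1,y0,y1={"top":(185,260,175,290),"side":(265,352,150,220)}[n]
    roi=np.zeros(d.shape,bool); roi[y0:y1,x0:x1]=1
    ok=d>0
    print(n,"table z",np.median(Z[250:270,290:320]) if n=="top" else np.median(Z[210:220,250:290]))
    m=roi&ok&(Z>112)&(Z<135)
    print(" rim",m.sum(),P[m].mean(0).round(1) if m.any() else 0,P[m].min(0).round(1),P[m].max(0).round(1), np.median(Z[m]))
    c=np.argwhere(m).mean(0); (cx,cy),r=cv2.minEnclosingCircle(np.argwhere(m)[:,::-1].astype(np.float32)); 
    def ray(u,v,h):
        D=T[:3,:3]@np.array([(u-K[0,2])/K[0,0],-(v-K[1,2])/K[1,1],-1]); o=T[:3,3]; return o+D*(h-o[2])/D[2]
    print(" rim circ",cx,cy,r,ray(cx,cy,123).round(1))
    grey=(hsv[...,1]<50)
    m=roi&ok&(Z>68)&(Z<112)&grey
    m=cv2.morphologyEx(m.astype(np.uint8),cv2.MORPH_OPEN,np.ones((2,2)))>0
    print(" tab",m.sum(),P[m].mean(0).round(1),P[m].min(0).round(1),P[m].max(0).round(1))
    box=cv2.minAreaRect(P[m][:,:2].astype(np.float32)); print("  box",box, cv2.minAreaRect(np.argwhere(m)[:,::-1].astype(np.float32)))
    # plate: low saturation light
    pr=np.zeros(d.shape,bool); a={"top":(335,465,170,290),"side":(260,375,270,370)}[n]; pr[a[2]:a[3],a[0]:a[1]]=1
    mp=(pr&(hsv[...,1]<70)&(hsv[...,2]>140)).astype(np.uint8)
    cs,_=cv2.findContours(mp,0,2); c=max(cs,key=cv2.contourArea); e=cv2.fitEllipse(cv2.convexHull(c)); print(" plate",e,ray(*e[0],19).round(1))
    # other jar
    a={"top":(298,332,195,232),"side":(308,340,220,265)}[n]
    q=P[a[2]:a[3],a[0]:a[1]].reshape(-1,3); q=q[(q[:,2]>95)&(q[:,2]<115)]; print(" ojar",q.mean(0).round(1),len(q),np.median(q[:,2]))
E
```

```text
top table z 0.13587870119357603
 rim 812 [579.6 175.6 121.2] [549.1 145.5 112. ] [609.6 206.9 126.7] 121.63561444402461
 rim circ 211.42591857910156 196.59259033203125 16.775712966918945 [578.1 175.1 123. ]
 tab 401 [442.  142.7  84.4] [360.3 -37.7  -2.7] [474.1 167.8 928. ]
  box ((397.0233459472656, 70.91632080078125), (223.25038146972656, 52.436256408691406), 58.07771301269531) ((231.50375366210938, 270.6867980957031), (22.053194046020508, 19.043149948120117), 79.3803482055664)
 plate ((398.87359619140625, 228.47015380859375), (99.759033203125, 102.9453353881836), 118.93333435058594) [ 529.8 -190.3   19. ]
 ojar [551.8 -16.3 105. ] 359 105.17977549703699
side table z -0.44654900789703333
 rim 394 [578.5 174.9 120.5] [548.4 144.7 112.2] [608.7 209.6 127.1] 120.9630070649651
 rim circ 329.8958435058594 165.0 12.268396377563477 [578.1 171.8 123. ]
 tab 199 [446.8 128.2  93.4] [ 424.1 -646.4   -3.6] [514.4 216.2 921. ]
  box ((468.12445068359375, -216.26419067382812), (42.333621978759766, 864.1093139648438), 3.3415937423706055) ((278.5, 187.5), (13.0, 17.0), 90.0)
 plate ((317.242431640625, 319.3815002441406), (88.17717742919922, 97.34004974365234), 91.02875518798828) [ 531. -197.   19.]
 ojar [551.9 -17.8 103.9] 231 104.59089160869019
```

```bash
cat >> h.py <<'E'
from scipy.spatial.transform import Rotation as R
def go(tip,yaw_to=None,off=173):
    """print shift (units) bringing point `off` ahead of TCP to tip (world)"""
    s=bot.read_state(); M=R.from_quat(s["orientation"]).as_matrix()
    d=M.T@(np.array(tip)-(s["eef_pos"]+M@[0,0,off])); yaw=np.degrees(np.arctan2(M[1,0],M[0,0]))
    print("shift units",(d/25).round(3),"tool-x yaw deg",yaw.round(2),"tilt",np.degrees(np.arccos(-M[2,2])).round(2))
    if yaw_to is not None: print("turn units",-((yaw_to-yaw+90)%180-90)/8)
E
python3 - <<'E'
from h import *
for n in("top","side"):
    z=np.load(n+".npz"); im,d,K,T=[z[k] for k in("im","d","K","T")]
    P=cloud(d,K,T); Z=P[...,2]; hsv=cv2.cvtColor(im,cv2.COLOR_BGR2HSV)
    m=(d>0)&(Z>60)&(Z<112)&(P[...,0]>400)&(P[...,0]<480)&(P[...,1]>110)&(P[...,1]<175)&(hsv[...,1]<60)
    q=P[m]; print(n,len(q),np.median(q,0).round(1),q.min(0).round(1),q.max(0).round(1),cv2.minAreaRect(q[:,:2].astype(np.float32)))
    print(im[m].mean(0))
c=np.array([578.5,175.3]); t=np.array([442,143.]); print(np.linalg.norm(c-t),np.degrees(np.arctan2(*(c-t)[::-1])))
go([445,140,150],14)
E
```

```text
top 423 [444.9 145.3  82.7] [421.  125.7  60.2] [477.3 166.1  92.5] ((450.1271667480469, 146.70379638671875), (53.415618896484375, 35.18437194824219), 12.54932975769043)
[183.31678487 191.42316785 195.21749409]
side 217 [443.9 141.   81.1] [420.5 125.9  61.7] [470.6 166.5  93.7] ((446.2847900390625, 147.65667724609375), (47.804847717285156, 36.81290054321289), 13.06480884552002)
[146.25345622 153.46082949 157.17511521]
140.26952626996356 13.313025455326503
shift units [ 18.647 -22.48    3.282] tool-x yaw deg 15.91 tilt 0.1
turn units 0.23927070921271465
```

```bash
python3 -m pendant '[[[0,2.3,-2.8,0.3,0.3],[0,4.6,-5.6,0.6,0.3],[0,6.9,-8.5,0.9,0.3],[0,9.2,-11.3,1.2,0.3],[0,11.5,-14.1,1.5,0.3],[0,13.8,-17,2,0.3],[0,16,-19.8,2,0.3],[0,18.44,-22.66,2,0.3],[0,18.44,-22.66,2,0.3],[0,18.44,-22.66,2,0.3]]]'
python3 - <<'E'
from h import *
go([438.7,143,110],13)
E
```

```text
t: 1.35
eef_pos: [396.7, 46.1, 359.7]
orientation: [0.993, 0.118, 0.0, 0.0]
ft_force: [0.7, -0.5, 0.5]
finger_gap: -0.002
grasp_force: 0.0
shift units [ 2.535 -3.382  3.067] tool-x yaw deg 13.53 tilt 0.05
turn units 0.06575789989631886
```

```bash
python3 -m pendant '[[[0,1.3,-1.7,0.6,0],[0,2.53,-3.38,1.2,0],[0,2.53,-3.38,1.2,0],[0,2.53,-3.38,1.2,0],[0,2.53,-3.38,1.2,0]]]'
python3 - <<'E'
from h import *
go([438.7,143,100],13)
im,d,K,T=grab("wrist"); cv2.imwrite("pics/w1.png",im)
P=cloud(d,K,T); Z=P[...,2]; hsv=cv2.cvtColor(im,cv2.COLOR_BGR2HSV)
m=(d>0)&(Z>60)&(Z<112)&(P[...,0]>400)&(P[...,0]<480)&(P[...,1]>110)&(P[...,1]<175)&(hsv[...,1]<60)
q=P[m]; print(len(q),np.median(q,0),cv2.minAreaRect(q[:,:2].astype(np.float32)))
E
```

```text
t: 1.98
eef_pos: [438.0, 139.9, 330.0]
orientation: [0.993, 0.117, 0.0, 0.0]
ft_force: [-0.5, -0.8, 0.5]
finger_gap: -0.001
grasp_force: 0.0
shift units [ 0.054 -0.119  2.281] tool-x yaw deg 13.43 tilt 0.03
turn units 0.054044149157462584
4668 [447.52869691 148.4315406   83.0337793 ] ((450.1430969238281, 148.3522186279297), (48.13523864746094, 35.13163757324219), 12.368040084838867)
```

View pics/w1.png

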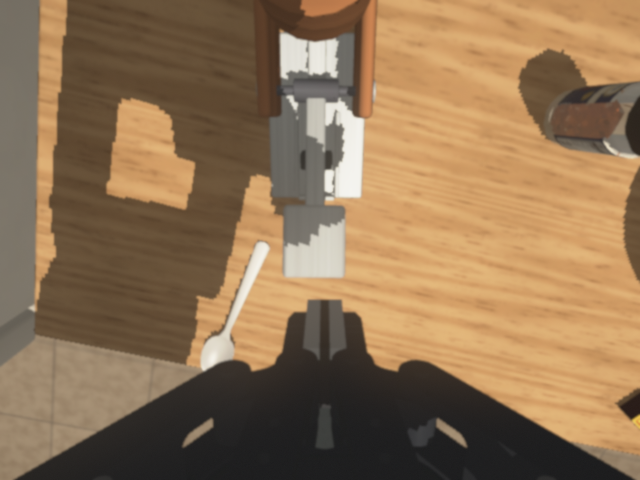

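The wrist view shows the steel tab at columns 283–344, rows 206–277, and the shut fingers at column 324. I need to shift a few mm to the left, after which the spoon handle is clear. First I'll hover just above the tab.

```bash
python3 -m pendant '[[[0,0.13,-0.25,1.2,0],[0,0.13,-0.25,2.2,0],[0,0.13,-0.25,2.4,0],[0,0.13,-0.25,2.4,0]]]'; python3 -m pendant '[[[0,0,0,0.2,0],[0,0,0,0.4,0],[0,0,0,0.6,0],[0,0,0,0.7,0],[0,0,0,0.7,0]]]'
```

```text
t: 2.52
eef_pos: [440.1, 147.1, 270.2]
orientation: [0.993, 0.117, 0.0, 0.0]
ft_force: [-0.9, 0.7, 0.6]
finger_gap: 0.001
grasp_force: 0.0
t: 3.15
eef_pos: [439.8, 147.7, 252.0]
orientation: [0.993, 0.118, -0.0, 0.0]
ft_force: [-0.6, -0.9, 3.2]
finger_gap: -0.002
grasp_force: 1.4
```

```bash
python3 -m pendant '[[[0,0,0,0.2,0],[0,0,0,0.4,0],[0,0,0,0.6,0],[0,0,0,0.8,0],[0,0,0,0.9,0],[0,0,0,0.9,0]]]'; python3 -m pendant '[[[0,0,0,0.1,0],[0,0,0,0.16,0],[0,0,0,0.16,0]]]'
```

```text
t: 3.9
eef_pos: [439.7, 147.7, 229.5]
orientation: [0.993, 0.118, -0.0, -0.0]
ft_force: [-1.6, 0.3, 2.4]
finger_gap: 0.001
grasp_force: 1.3
t: 4.28
eef_pos: [439.8, 147.7, 225.6]
orientation: [0.993, 0.118, -0.0, 0.0]
ft_force: [-2.4, -0.9, 4.3]
finger_gap: -0.002
grasp_force: 1.8
```

```bash
python3 -m pendant '[[[0,0,0,0.06,0],[0,0,0,0.1,0],[0,0,0,0.1,0]]]'
```

```text
t: 4.65
eef_pos: [439.8, 147.7, 223.1]
orientation: [0.993, 0.118, -0.0, 0.0]
ft_force: [-3.0, -0.4, 5.3]
finger_gap: -0.003
grasp_force: 2.0
```

```bash
python3 -m pendant '[[[0,0,0,0.06,0],[0,0,0,0.1,0],[0,0,0,0.1,0]]]'
```

```text
t: 5.03
eef_pos: [439.8, 147.7, 220.6]
orientation: [0.993, 0.118, -0.0, 0.0]
ft_force: [-4.2, -1.5, 4.5]
finger_gap: -0.001
grasp_force: 2.4
```

```bash
python3 -m pendant '[[[0,0,0,0.06,0],[0,0,0,0.1,0],[0,0,0,0.1,0]]]'
```

```text
t: 5.4
eef_pos: [439.8, 147.7, 218.1]
orientation: [0.993, 0.118, -0.0, 0.0]
ft_force: [-3.6, -1.1, 4.0]
finger_gap: 0.002
grasp_force: 2.4
```

```bash
python3 -m pendant '[[[0,0,0,0.04,0],[0,0,0,0.08,0],[0,0,0,0.08,0]]]'
```

```text
t: 5.78
eef_pos: [439.7, 147.7, 216.1]
orientation: [0.993, 0.118, -0.0, 0.0]
ft_force: [-3.8, -2.1, 4.1]
finger_gap: 0.001
grasp_force: 2.5
```

```bash
python3 -m pendant '[[[0,0,0,0.06,0],[0,0,0,0.1,0],[0,0,0,0.1,0]]]'
```

```text
t: 6.15
eef_pos: [439.7, 147.7, 213.6]
orientation: [0.993, 0.118, -0.0, 0.0]
ft_force: [-3.7, -0.7, 3.9]
finger_gap: -0.0
grasp_force: 2.5
```

```bash
python3 -m pendant '[[[0,0,0,0.04,0],[0,0,0,0.08,0],[0,0,0,0.08,0]]]'
```

```text
t: 6.52
eef_pos: [439.7, 147.7, 211.6]
orientation: [0.993, 0.118, -0.0, 0.0]
ft_force: [-5.0, -0.8, 3.9]
finger_gap: 0.003
grasp_force: 2.5
```

```bash
python3 -m pendant '[[[0,0,0,0.06,0],[0,0,0,0.12,0],[0,0,0,0.12,0]]]'
```

```text
t: 6.9
eef_pos: [439.8, 147.7, 209.0]
orientation: [0.993, 0.118, -0.0, -0.0]
ft_force: [-6.0, -1.8, 9.4]
finger_gap: 0.001
grasp_force: 4.9
```

```bash
python3 -m pendant '[[[0,0,0,0.04,0],[0,0,0,0.04,0]]]'
```

```text
t: 7.15
eef_pos: [439.9, 147.7, 208.3]
orientation: [0.993, 0.118, 0.0, 0.0]
ft_force: [-6.4, -2.0, 11.3]
finger_gap: 0.0
grasp_force: 6.2
```

```bash
python3 -m pendant '[[[0,0,0,0.03,0],[0,0,0,0.03,0],[0,0,0,0.03,0],[0,0,0,0.03,0],[0,0,0,0.03,0],[0,0,0,0.03,0]]]'
```

```text
t: 7.9
eef_pos: [439.9, 147.7, 207.7]
orientation: [0.993, 0.118, 0.0, 0.0]
ft_force: [-7.2, -2.2, 14.2]
finger_gap: 0.001
grasp_force: 7.1
```

```bash
python3 -m pendant '[[[0,0,0,-0.2,0],[0,0,0,-0.8,0],[0,0,0,-2.5,0],[0,0,0,-5,0],[85,0,0,-7,0],[85,0,0,-8,0],[85,0,0,-8,0]]]'
python3 - <<'E'
from h import *
im,d,K,T=grab("wrist"); cv2.imwrite("pics/w2.png",im)
P=cloud(d,K,T); Z=P[...,2]
m=(d>0)&(Z>128)&(Z<170)&(np.hypot(P[...,0]-578,P[...,1]-175)<50); q=P[m]; print(len(q),np.median(q,0),q.min(0),q.max(0))
m=(d>0)&(Z>10)&(Z<70)&(P[...,0]>400)&(P[...,0]<455)&(P[...,1]>120)&(P[...,1]<175); q=P[m]; print(len(q),np.median(q,0),q.min(0),q.max(0))
c=q=None
m=(d>0)&(Z>128)&(Z<170)&(np.hypot(P[...,0]-578,P[...,1]-175)<50);q=P[m];q=q[q[:,2]>np.percentile(q[:,2],90)-6]; print(cv2.minEnclosingCircle(q[:,:2].astype(np.float32)))
go([578.5,175.3,200],13)
E
```

```text
t: 8.78
eef_pos: [441.1, 147.9, 409.4]
orientation: [0.993, 0.118, 0.004, 0.0]
ft_force: [-0.7, 0.2, -1.1]
finger_gap: 0.638
grasp_force: 0.0
2782 [565.79189317 174.39931053 148.98234344] [555.49448776 156.6993813  128.00987621] [578.62997993 196.69906623 152.15294676]
1786 [436.22540392 146.02583576  35.31677927] [410.78016173 123.37531251  11.28305637] [454.91616061 165.96367027  39.74546603]
((572.5488891601562, 176.0730438232422), 19.673221588134766)
shift units [5.591 0.217 1.404] tool-x yaw deg 13.51 tilt 0.22
turn units 0.06417711155076056
```

View pics/w2.png

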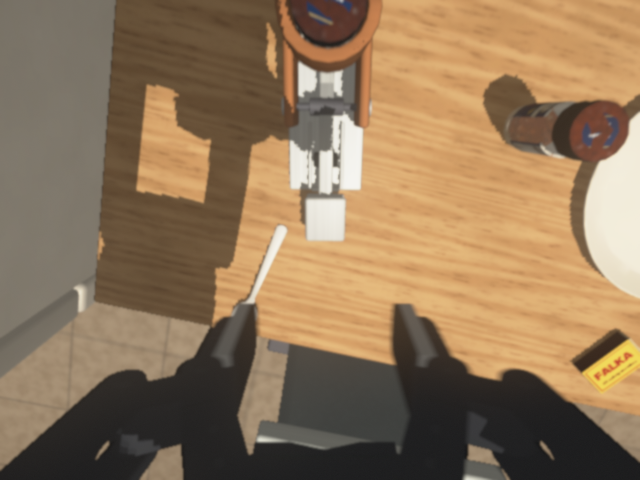

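Lever stays down: the tab's top is at z≈35. The jar has risen, with its cap at the top edge of the picture near (328,15) and its top at z≈151. I'll take one top-view fix of the cap, then move over it.

```bash
python3 - <<'E'
from h import *
im,d,K,T=grab("top"); P=cloud(d,K,T); Z=P[...,2]
m=(d>0)&(Z>143)&(Z<160)&(np.hypot(P[...,0]-578,P[...,1]-175)<35); q=P[m]; print(len(q),np.median(q,0),q.min(0),q.max(0),cv2.minEnclosingCircle(q[:,:2].astype(np.float32)))
A=np.c_[q[:,:2],np.ones(len(q))]; print(np.linalg.lstsq(A,q[:,2],rcond=None)[0])
go([578.5,175.3,180],13)
E
```

```text
389 [575.63683456 174.70512329 149.63224734] [556.27155832 155.6875922  143.16559231] [595.0425581  195.01629098 153.88158994] ((575.6776123046875, 175.65863037109375), 20.463420867919922)
[6.49050617e-02 4.22292714e-02 1.04671567e+02]
shift units [5.633 0.221 2.14 ] tool-x yaw deg 13.51 tilt 0.05
turn units 0.06383098694968581
```

```bash
python3 -m pendant '[[[85,2,0.1,0,0],[85,4,0.15,0,0],[85,5.55,0.19,0,0],[85,5.55,0.19,1,0],[85,5.55,0.19,2,0],[85,5.55,0.19,2.1,0],[85,5.55,0.19,2.1,0]]]'
python3 - <<'E'
from h import *
im,d,K,T=grab("wrist"); cv2.imwrite("pics/w3.png",im)
go([576.5,175.5,124],13)
E
```

```text
t: 9.75
eef_pos: [576.0, 175.5, 353.9]
orientation: [0.993, 0.118, -0.001, -0.0]
ft_force: [-0.2, -0.1, 0.7]
finger_gap: 0.99
grasp_force: 0.0
shift units [0.007 0.004 2.311] tool-x yaw deg 13.52 tilt 0.04
turn units 0.06439079388321822
```

View pics/w3.png

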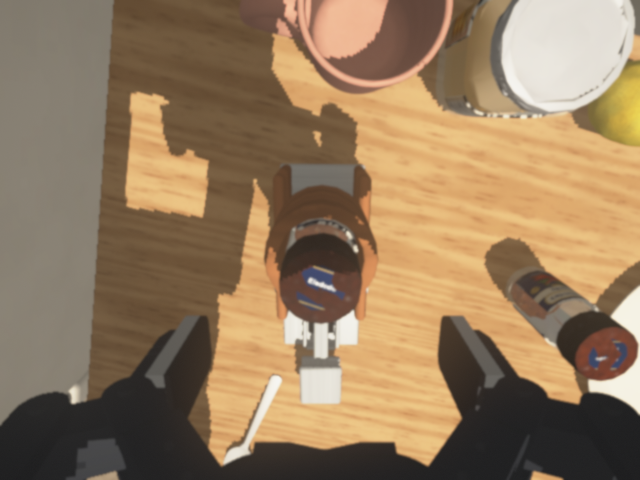

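The cap at (320,280) is centred between the open fingers at columns 205 and 445, so I'll descend and grip it.

```bash
python3 -m pendant '[[[85,0,0,1,0],[85,0,0,1.8,0],[85,0,0,2.3,0],[85,0,0,2.3,0]]]' 30 ; python3 -m pendant '[[[30,0,0,0,0],[30,0,0,0,0],[30,0,0,0,0],[30,0,0,0,0],[30,0,0,0,0],[30,0,0,0,0]]]' 30
```

```text
t: 10.3
eef_pos: [575.8, 175.5, 296.8]
orientation: [0.993, 0.118, -0.0, -0.0]
ft_force: [0.3, 0.0, -0.3]
finger_gap: 0.997
grasp_force: 0.0
t: 11.05
eef_pos: [576.2, 175.8, 297.8]
orientation: [0.993, 0.118, 0.001, -0.0]
ft_force: [-0.3, 1.9, 5.7]
finger_gap: 0.464
grasp_force: 32.5
```

```bash
python3 -m pendant '[[[30,0,0,-0.1,0],[30,0,0,-0.4,0],[30,0,0,-0.8,0],[30,0,0,-1.4,0],[30,0,0,-2.2,0],[30,0,0,-3,0],[30,0,0,-3.8,0],[30,0,0,-4.4,0],[30,0,0,-4.6,0],[30,0,0,-4.6,0]]]'
python3 - <<'E'
from h import *
for n in("side","wrist"):
  im,d,K,T=grab(n); cv2.imwrite(f"pics/{n}4.png",im)
  if n=="side": a=im[80:260,230:410]
cv2.imwrite("pics/s4c.png",cv2.resize(a,None,fx=3,fy=3))
go([530.5,-193,250],13)
E
```

```text
t: 12.3
eef_pos: [575.8, 175.4, 412.0]
orientation: [0.993, 0.118, -0.0, 0.0]
ft_force: [-0.5, 0.4, -2.0]
finger_gap: 0.463
grasp_force: 31.8
shift units [-5.19  13.909 -0.469] tool-x yaw deg 13.51 tilt 0.1
turn units 0.06427725500908821
```

View pics/s4c.png

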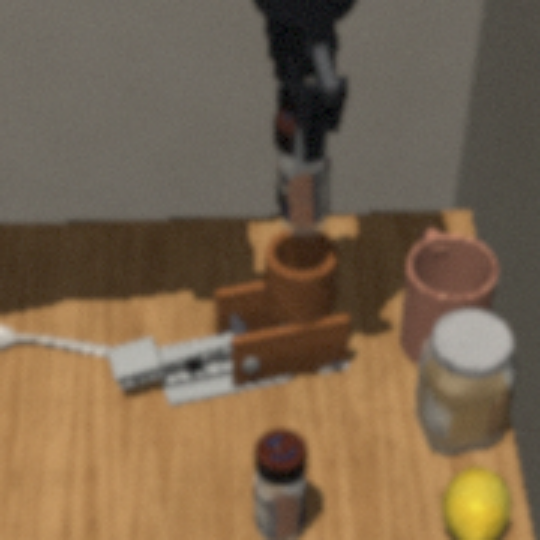

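The jar hangs in the fingers at crop position (302,180), clear of the collar, and the lever is still down. I'll carry it over the other jar to the plate, keeping the height.

```bash
python3 -m pendant '[[[30,-0.3,0.8,0,0],[30,-0.8,2.2,0,0],[30,-1.5,3.9,0,0],[30,-2.2,5.8,0,0],[30,-2.9,7.7,0,0],[30,-3.6,9.6,0,0],[30,-4.3,11.5,0,0],[30,-4.9,13,0,0],[30,-5.19,13.9,0,0],[30,-5.19,13.9,0,0]]]'
python3 - <<'E'
from h import *
go([530.5,-193,250],13)
for n in ("side","top"):
    im,d,K,T=grab(n); cv2.imwrite(f"pics/{n}5.png",im)
    P=cloud(d,K,T); Z=P[...,2]
    m=(d>0)&(Z>140)&(Z<245)&(np.hypot(P[...,0]-530,P[...,1]+193)<45)
    q=P[m]; print(n,len(q),q.min(0) if len(q) else 0)
    for z in range(145,245,15):
        a=q[(q[:,2]>z)&(q[:,2]<z+15)]
        if len(a)>8: print(z,len(a),a.mean(0).round(1),a.min(0).round(1),a.max(0).round(1))
    if n=="side":
        cv2.imwrite("pics/s5c.png",cv2.resize(im[180:420,220:440],None,fx=2.5,fy=2.5))
E
```

```text
t: 13.65
eef_pos: [530.0, -195.2, 411.3]
orientation: [0.993, 0.116, -0.001, -0.0]
ft_force: [-0.1, 0.2, -1.8]
finger_gap: 0.461
grasp_force: 31.8
shift units [ 0.049 -0.08  -0.47 ] tool-x yaw deg 13.31 tilt 0.08
turn units 0.038908811465478976
side 409 [ 510.77007769 -225.31071162  158.223665  ]
160 70 [ 534.4 -208.5  167.9] [ 513.6 -213.   160.1] [ 554.1 -192.6  174.8]
175 83 [ 533.  -209.3  183. ] [ 512.1 -213.6  175. ] [ 551.7 -197.9  190. ]
190 82 [ 532.9 -209.5  197.9] [ 512.2 -214.3  190.4] [ 551.5 -198.9  204.9]
205 89 [ 531.3 -209.8  212.7] [ 510.8 -214.9  205.1] [ 551.3 -197.7  220. ]
220 63 [ 524.8 -209.2  226. ] [ 510.9 -215.4  220.1] [ 548.9 -198.2  234.9]
235 17 [ 521.3 -212.5  241.1] [ 511.3 -225.3  235.5] [ 546.2 -202.7  244.5]
top 206 [ 510.64089899 -207.46345268  159.20695964]
160 29 [ 522.5 -179.7  167.8] [ 513.8 -194.7  160.7] [ 535.5 -172.4  174.2]
175 43 [ 519.7 -181.5  183. ] [ 512.8 -201.1  175. ] [ 531.  -172.8  190. ]
190 38 [ 518.1 -183.5  197.5] [ 512.3 -201.6  190.4] [ 529.4 -173.7  204.7]
205 38 [ 515.8 -184.3  212.4] [ 511.4 -199.9  205.1] [ 524.8 -174.6  219.8]
220 42 [ 513.9 -189.   227.3] [ 511.2 -207.5  220.4] [ 518.8 -178.8  235. ]
235 15 [ 513.3 -186.7  240.7] [ 510.6 -196.9  235.3] [ 517.2 -171.2  245. ]
```

View pics/s5c.png

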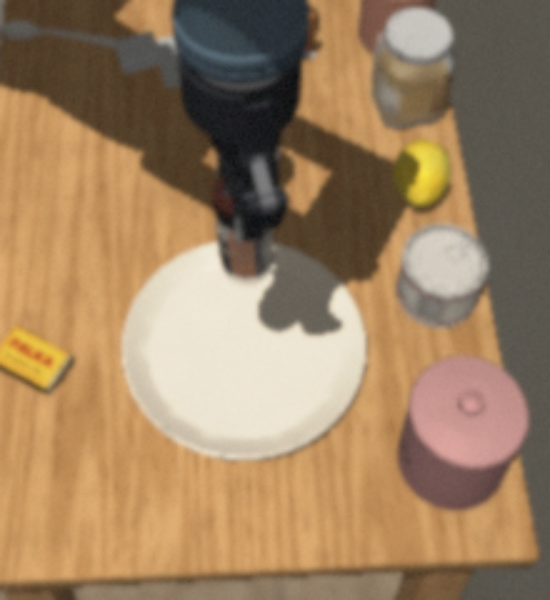

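The jar hangs over the middle of the plate with its underside at z≈158.5, leaning about 0.06 rad. I'll lower it.

```bash
python3 -m pendant '[[[30,0,0,0.8,0],[30,0,0,1.8,0],[30,0,0,2.8,0],[30,0,0,3.8,0],[30,0,0,4.6,0],[30,0,0,5.2,0],[30,0,0,5.6,0],[30,0,0,5.75,0],[30,0,0,5.75,0],[30,0,0,5.75,0]]]'; python3 -m pendant '[[[30,0,0,0.04,0],[30,0,0,0.08,0],[30,0,0,0.08,0]]]'; python3 -m pendant '[[[30,0,0,0.04,0],[30,0,0,0.08,0],[30,0,0,0.08,0]]]'
```

```text
t: 15.0
eef_pos: [531.2, -192.8, 268.8]
orientation: [0.993, 0.118, 0.0, 0.0]
ft_force: [-0.0, 1.3, -1.3]
finger_gap: 0.467
grasp_force: 31.8
t: 15.38
eef_pos: [530.9, -192.7, 266.2]
orientation: [0.993, 0.118, -0.0, -0.0]
ft_force: [0.2, -0.5, -2.4]
finger_gap: 0.469
grasp_force: 31.8
t: 15.75
eef_pos: [530.9, -192.7, 264.0]
orientation: [0.993, 0.118, -0.0, -0.0]
ft_force: [0.0, 0.2, -1.8]
finger_gap: 0.466
grasp_force: 31.8
```

```bash
python3 -m pendant '[[[30,0,0,0.04,0],[30,0,0,0.06,0],[30,0,0,0.06,0]]]'; python3 -m pendant '[[[30,0,0,0.02,0],[30,0,0,0.04,0],[30,0,0,0.04,0]]]'
```

```text
t: 16.12
eef_pos: [530.9, -192.7, 262.6]
orientation: [0.993, 0.118, -0.0, -0.0]
ft_force: [0.5, -0.4, -1.0]
finger_gap: 0.464
grasp_force: 31.8
t: 16.5
eef_pos: [531.0, -192.7, 261.8]
orientation: [0.993, 0.118, 0.0, 0.0]
ft_force: [-0.1, -0.2, 0.4]
finger_gap: 0.468
grasp_force: 32.0
```

```bash
python3 -m pendant '[[[30,0,0,0.02,0],[30,0,0,0.04,0],[30,0,0,0.04,0]]]'
```

```text
t: 16.88
eef_pos: [531.3, -192.6, 261.6]
orientation: [0.993, 0.118, 0.001, 0.0]
ft_force: [0.5, 1.3, 5.9]
finger_gap: 0.464
grasp_force: 32.7
```

Contact with the plate at about 7 N. I'll open gently and then retreat.

```bash
python3 -m pendant '[[[42,0,0,0,0],[46,0,0,0,0],[52,0,0,0,0],[60,0,0,0,0],[70,0,0,0,0],[85,0,0,0,0],[85,0,0,0,0]]]' 20; python3 -m pendant '[[[85,0,0,-0.3,0],[85,0,0,-1,0],[85,0,0,-2.5,0],[85,0,0,-4.5,0],[85,-2,0,-6,0],[85,-4,0,-6,0],[85,-6,0,-6,0],[85,-6,0,-6,0]]]'
python3 - <<'E'
from h import *
im,d,K,T=grab("side"); cv2.imwrite("pics/s6c.png",cv2.resize(im[140:420,210:440],None,fx=2.1,fy=2.1))
P=cloud(d,K,T); Z=P[...,2]
q=P[(d>0)&(Z>25)&(Z<135)&(np.hypot(P[...,0]-530,P[...,1]+193)<60)]
for z in range(25,125,15):
    a=q[(q[:,2]>z)&(q[:,2]<z+15)]
    if len(a): print(z,len(a),a.mean(0).round(1),a.min(0).round(1),a.max(0).round(1))
m=(d>0)&(Z>10)&(Z<70)&(P[...,0]>400)&(P[...,0]<455)&(P[...,1]>120)&(P[...,1]<175); print("tab",np.median(P[m],0))
print(bot.read_state()["ft_force"])
E
```

```text
t: 17.75
eef_pos: [531.0, -192.7, 260.7]
orientation: [0.993, 0.118, 0.0, 0.0]
ft_force: [1.0, 0.2, -0.3]
finger_gap: 0.994
grasp_force: 0.0
t: 18.75
eef_pos: [382.7, -227.9, 411.5]
orientation: [0.993, 0.116, -0.0, 0.0]
ft_force: [0.9, 1.1, 0.3]
finger_gap: 0.996
grasp_force: 0.0
25 59 [ 534.5 -204.8   32.8] [ 515.4 -210.3   25.5] [ 554.3 -193.5   39.9]
40 59 [ 534.4 -205.7   47.8] [ 515.7 -211.2   40.1] [ 554.1 -195.1   54.8]
55 61 [ 535.3 -205.5   62.4] [ 515.8 -210.2   55.3] [ 556.2 -192.3   69.7]
70 85 [ 535.7 -204.5   77.7] [ 516.  -209.8   70.1] [ 556.1 -189.9   85. ]
85 56 [ 534.7 -205.    94. ] [ 516.3 -210.2   85.3] [ 555.5 -194.1   99.8]
100 310 [ 535.4 -192.5  111.2] [ 516.5 -210.6  100.9] [ 555.6 -169.2  114.9]
115 11 [ 537.6 -190.6  115.5] [ 523.3 -200.1  115.1] [ 553.1 -179.1  116. ]
tab [433.77759197 138.78691661  35.08565999]
[ 1.12306709 -0.31506494  0.02915271]
```

View pics/s6c.png

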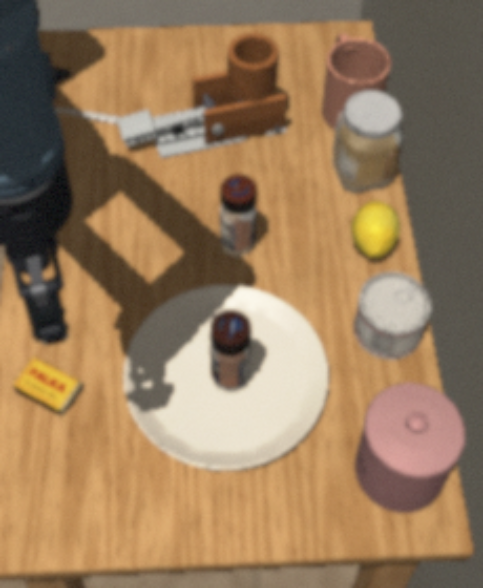

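The jar stands upright mid-plate at (535,-191). The lever is down, nothing else has moved, and the gripper is clear.

```bash
python3 -c "from bench import bot; print(bot.close_job())"
```

```text
the job is handed in; nothing more can be done
None
```

I pressed the lever home at about 16 N, lifted the jar out and set it upright near the middle of the plate; the lever stayed down, nothing else looked moved, and the job is handed in (no verdict was returned).

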